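# Hub parts from the strip-down rack to the assembly rack, in reverse

### The arm

A 6-joint arm with a two-finger parallel gripper is mounted at the origin on the work surface. World frame = base frame: x ahead of the robot, y to its left, z up, the work surface at z = 0. Lengths are in m, angles in rad, forces in N, time in s.
With the tool pointing down it reaches from about 0.275 to 0.975 m from the base axis. Payload 8.4 kg.
Tool frame: the origin (TCP) lies at the centre of the arm's flange, where the gripper is bolted on; the fingertips stand 190 mm ahead of it and the grasp point (between the pads) lies 171 mm ahead of it; z points along the fingers, y is the line along which they close (so a half turn about z gives the same grasp; the last joint's range is limited). The gripper opens to 92 mm and grips with 3 to 60 N. Pads are 20 mm wide; open, the fingers measure 128 mm over their backs; the gripper's body (75 mm by 189 mm) begins 69 mm behind the grasp point.
Start: joints at [1.335, 0.353, 1.633, -0, 1.155, -0.002], TCP at [0.145, 0.608, 0.405] pointing down, gripper open.
Joint ranges: [-2.63, 2.63], [-0.92, 2.1], [0.06, 2.66], [-1.3, 4.44], [0, 2.69], [-3.02, 3.02]. Speed limits (rad/s): [2.22, 2.22, 2.79, 3.14, 3.14, 3.14].

### API

Orientations are given as [roll, pitch, yaw] about the fixed x, y, z axes, in that order (R = Rz(yaw) Ry(pitch) Rx(roll)).
In Python, from workcell import robot, eyes, models gives the robot as it stands.
- The arm moves only by the shell command python3 -m jog 'ROWS'. ROWS is JSON, a list of rows, each an object of numbers: "rx", "ry", "rz": the turn, a rotation vector about the world's x, y, z in degrees; "dx", "dy", "dz": the shift along the world's x, y, z in mm; "fingers": the gripper's target within -1 to 1 (shut at 1, half-way at 0, fully open at -1). In form: [{"rx": .., "ry": .., "rz": .., "dx": .., "dy": .., "dz": .., "fingers": ..}, ...]. A call has 1 to 10 rows; each row shifts and turns the commanded pose from where the row before left it; what a row does not reach is not made up. A row lasts 1/12 s, in which the tool goes at most 41.7 mm and 7.16 degrees, less where a joint would pass 70% of its speed; a pose out of reach is approached as far as the arm can. A call with a gripper value outside its range is refused whole. The fingers move at their own pace and stop on an object; the grip force is fixed at half the most. Time passes only in rows, so rows that do not move let the fingers close. It gives the time, the measured TCP pose, the force, the opening and the grip force at its end, in the units of the state.
- robot.get_obs(): the state, without advancing time (a new reading comes with each control period).
- eyes.snapshot(name): name is "scene" or "top"; returns a dict with "img" (400x640x3 uint8, red, green, blue), "mtx" (3x3 intrinsics, pixels), "R" (3x3) and "t" (3): a world point X has camera coordinates R X + t. Camera axes: x right, y down, z forward; pixel columns grow to the right and rows downward; lengths in m; the calibration is good to about 2 mm. A picture is of the moment at which its call begins. There is no depth.
- robot.job_done(): hands the job in; it is judged then, once.
Trained networks look in a picture, given as the dict that the camera call returned (one of the last four; its "shot" number tells which), for a name from the list of things; names that differ only in an ending like _2 or _b are one class to them, and where a whole thing is asked for, a point or a joint stands for the part that bears it (a point fixed in the world has none). Each returns a list of dicts, best first, with "conf" (0 to 1); they miss things now and then, are a little off and sometimes report something else, mostly with a low value. They report only what shows in the picture. A call takes as long as a camera call. They do not tell look-alikes from the thing itself.
- models.masks_of(picture, label): "region" (400x640 bool, what is visible of it).
- models.mark_of(picture, label): "position" ([x, y, z] in m, in the coordinates of the camera as it stood for that picture, good to about 4 mm: a listed point, or the origin of a listed thing).
The state is a dict: "time": time; "q": joint angles; "joint_vel": joint speeds; "joint_torque": joint torques, N m; "tcp_pos": TCP position; "ee_rot": TCP orientation; "ft_force": force on the tool from outside, world axes, zero at the start; "torque": the same for the moment, N m; "gripper_width": finger opening in m; "gripper_force": force on a finger pad.
Only numpy, scipy, OpenCV 4.12 (cv2) and the standard library are available. Lean on these libraries where they do the work, as an engineer would, in place of code of your own. Each camera call takes 0.05 s, during which the arm holds its last target. There are 200 camera calls.

### The job

Move the four hub parts from the wooden strip-down rack to the aluminium assembly rack in reverse order, ready for refitting: the part that is nearest the robot on the wooden rack goes to the place farthest from the robot on the aluminium rack, the next one to the second farthest, and so on. Set each part upright in the middle of its circle, the same way up as now, and never tip one over.

Things in the scene. Friction and masses are not known exactly. Their poses are not given: they have to be found in the camera images.
- strip_rack: Strip-down rack: brown wooden board 310 x 80 mm, 18 mm thick, fixed. Origin: centre of underside, top at z = 18 mm. x runs along the row, away from the robot (within 20 degrees); y across. Four square rubber pads in a row on top, centres x = -111, -37, 37, 111 mm (-111 nearest the robot), y = 0. One part on each at the start, in any order.
- build_rack: Assembly rack: aluminium plate 310 x 80 mm, 18 mm thick, fixed, empty. Origin: centre of underside, top at z = 18 mm. x runs along the row, away from the robot (within 20 degrees). Five cross ribs (6 mm wide, 6 mm high, x = -148, -74, 0, 74, 148 mm) bound four places, each with a flush dark circle 58 mm across at x = -111, -37, 37, 111 mm (-111 nearest the robot), y = 0.
- bearing_center (a point): Ball bearing: plain short steel cylinder, 48 mm across, 26 mm high, with a black ring-shaped seal on top. The point is its centre, 13 mm above its underside; its z axis is the part's axis and points up; round, so its yaw does not matter. About 0.22 kg. Can be gripped on its side.
- sleeve_center (a point): Spacer sleeve: tall plain steel cylinder, 36 mm across, 56 mm high. The point is its centre, 28 mm above its underside; its z axis is the part's axis and points up; round, so its yaw does not matter. About 0.25 kg. Can be gripped on its side.
- bush_center (a point): Flanged bronze bush standing on its flange: flange 48 mm across and 8 mm thick at the bottom, above it a neck 30 mm across up to the total height of 42 mm. The point is its centre, 21 mm above its underside; its z axis is the part's axis and points up; round, so its yaw does not matter. About 0.20 kg. Best gripped on the neck.
- pinion_center (a point): Toothed pinion standing on its gear: dark gear 49 mm across and 16 mm thick at the bottom, above it a bright hub 26 mm across up to the total height of 46 mm. The point is its centre, 23 mm above its underside; its z axis is the part's axis and points up; round, so its yaw does not matter. About 0.24 kg. Best gripped on the hub.
- pad_bearing: The rubber pad on the strip-down rack on which the bearing stands at the start (all four pads look alike). 58 x 58 mm, 4 mm thick, fixed to the rack, axes as the rack's. Origin at the centre of its underside, so its top is 4 mm above it; the bearing stands within 4 mm of its middle.
- pad_sleeve: The rubber pad on the strip-down rack on which the sleeve stands at the start (all four pads look alike). 58 x 58 mm, 4 mm thick, fixed to the rack, axes as the rack's. Origin at the centre of its underside, so its top is 4 mm above it; the sleeve stands within 4 mm of its middle.
- pad_bush: The rubber pad on the strip-down rack on which the bush stands at the start (all four pads look alike). 58 x 58 mm, 4 mm thick, fixed to the rack, axes as the rack's. Origin at the centre of its underside, so its top is 4 mm above it; the bush stands within 4 mm of its middle.
- pad_pinion: The rubber pad on the strip-down rack on which the pinion stands at the start (all four pads look alike). 58 x 58 mm, 4 mm thick, fixed to the rack, axes as the rack's. Origin at the centre of its underside, so its top is 4 mm above it; the pinion stands within 4 mm of its middle.
Not all that is in view belongs to the job. Leave any turquoise look-alike of the part that bears pinion_center alone.

How it is judged:
At the end, for the whole second after the job is handed in: The parts stand on the aluminium rack in reverse order (1st from the robot to 4th, 2nd to 3rd, 3rd to 2nd, 4th to 1st), each upright within 7 degrees, at rest, on the plate (5 mm in height) and within 12 mm along and across the row of the centre of its place (((x of pad_bearing in the frame of strip_rack between -0.131 and -0.091 m and x of bearing_center in the frame of build_rack between 0.099 and 0.123 m) or (x of pad_bearing in the frame of strip_rack between -0.057 and -0.017 m and x of bearing_center in the frame of build_rack between 0.025 and 0.049 m) or (x of pad_bearing in the frame of strip_rack between 0.017 and 0.057 m and x of bearing_center in the frame of build_rack between -0.049 and -0.025 m) or (x of pad_bearing in the frame of strip_rack between 0.091 and 0.131 m and x of bearing_center in the frame of build_rack between -0.123 and -0.099 m)) and y of bearing_center in the frame of build_rack between -0.012 and 0.012 m and z of bearing_center in the frame of build_rack between 0.026 and 0.036 m and angle between each of bearing_center, sleeve_center, bush_center, pinion_center's own z axis and vertical below 0.12 rad and linear speed of each of bearing, sleeve, bush, pinion below 0.02 m/s and angular speed of each of bearing, sleeve, bush, pinion below 0.2 rad/s and ((x of pad_sleeve in the frame of strip_rack between -0.131 and -0.091 m and x of sleeve_center in the frame of build_rack between 0.099 and 0.123 m) or (x of pad_sleeve in the frame of strip_rack between -0.057 and -0.017 m and x of sleeve_center in the frame of build_rack between 0.025 and 0.049 m) or (x of pad_sleeve in the frame of strip_rack between 0.017 and 0.057 m and x of sleeve_center in the frame of build_rack between -0.049 and -0.025 m) or (x of pad_sleeve in the frame of strip_rack between 0.091 and 0.131 m and x of sleeve_center in the frame of build_rack between -0.123 and -0.099 m)) and y of sleeve_center in the frame of build_rack between -0.012 and 0.012 m and z of sleeve_center in the frame of build_rack between 0.041 and 0.051 m and ((x of pad_bush in the frame of strip_rack between -0.131 and -0.091 m and x of bush_center in the frame of build_rack between 0.099 and 0.123 m) or (x of pad_bush in the frame of strip_rack between -0.057 and -0.017 m and x of bush_center in the frame of build_rack between 0.025 and 0.049 m) or (x of pad_bush in the frame of strip_rack between 0.017 and 0.057 m and x of bush_center in the frame of build_rack between -0.049 and -0.025 m) or (x of pad_bush in the frame of strip_rack between 0.091 and 0.131 m and x of bush_center in the frame of build_rack between -0.123 and -0.099 m)) and y of bush_center in the frame of build_rack between -0.012 and 0.012 m and z of bush_center in the frame of build_rack between 0.034 and 0.044 m and ((x of pad_pinion in the frame of strip_rack between -0.131 and -0.091 m and x of pinion_center in the frame of build_rack between 0.099 and 0.123 m) or (x of pad_pinion in the frame of strip_rack between -0.057 and -0.017 m and x of pinion_center in the frame of build_rack between 0.025 and 0.049 m) or (x of pad_pinion in the frame of strip_rack between 0.017 and 0.057 m and x of pinion_center in the frame of build_rack between -0.049 and -0.025 m) or (x of pad_pinion in the frame of strip_rack between 0.091 and 0.131 m and x of pinion_center in the frame of build_rack between -0.123 and -0.099 m)) and y of pinion_center in the frame of build_rack between -0.012 and 0.012 m and z of pinion_center in the frame of build_rack between 0.036 and 0.046 m); the robot touches nothing.
It fails at once if the bearing is tipped over (angle between bearing_center's own z axis and vertical above 0.7 rad).
It fails at once if the sleeve is tipped over (angle between sleeve_center's own z axis and vertical above 0.7 rad).
It fails at once if the bush is tipped over (angle between bush_center's own z axis and vertical above 0.7 rad).
It fails at once if the pinion is tipped over (angle between pinion_center's own z axis and vertical above 0.7 rad).
It also fails if it takes over 112 s, if anything falls off the work surface, if the arm or the gripper's body presses on something with over 40 N, if the wrist force passes 120 N, or if a joint passes its speed limit or range.

## Working session

There is one attempt and no reset: what is moved stays moved. The work goes in short steps, Python scripts to look and compute and a shell command to move; the robot and the scene stay as the last step left them, time stands still between calls to the robot, and variables do not carry over. Pictures are saved under pics/ and viewed, at most 14 in all, crops included, and the job is handed in when it is done.

```bash
mkdir -p pics; ls
python3 - <<'E'
from workcell import robot, eyes, models
import cv2, numpy as np
o=robot.get_obs(); print({k:np.round(v,3) for k,v in o.items()})
for n in ("scene","top"):
    p=eyes.snapshot(n); cv2.imwrite(f"pics/{n}0.png",p["img"][:,:,::-1])
    R,t=np.array(p["R"]),np.array(p["t"])
    print(n,np.round(-R.T@t,3))
    for l in ("strip_rack","build_rack","bearing_center","sleeve_center","bush_center","pinion_center"):
        for d in models.mark_of(p,l)[:3]:
            c=np.array(d["position"]); w=R.T@(c-t); px=p["mtx"]@c
            print(l,round(d["conf"],2),np.round(w,4),np.round(px[:2]/px[2]))
E
```

```text
pics
{'time': np.float64(0.0), 'q': array([ 1.335,  0.354,  1.634, -0.   ,  1.155, -0.002]), 'joint_vel': array([-0.   , -0.   , -0.   , -0.002, -0.002,  0.001]), 'joint_torque': array([-2.0000e-03, -5.9385e+01, -3.3421e+01,  6.9000e-02,  2.4000e-02,
       -0.0000e+00]), 'tcp_pos': array([0.145, 0.608, 0.404]), 'ee_rot': array([-3.14 ,  0.   ,  2.908]), 'ft_force': array([-0.425, -0.939,  0.241]), 'torque': array([ 0.023, -0.073,  0.021]), 'gripper_force': np.float64(0.0), 'gripper_width': np.float64(0.092)}
scene [1.109 0.335 0.638]
strip_rack 0.62 [ 0.5367 -0.2047 -0.0029] [263. 202.]
build_rack 0.75 [ 0.5387  0.1865 -0.0015] [444. 284.]
build_rack 0.45 [ 0.4276 -0.1858  0.0134] [302. 172.]
build_rack 0.4 [ 0.6474 -0.2171  0.0416] [217. 213.]
bearing_center 0.82 [ 0.4248 -0.1853  0.0336] [303. 163.]
sleeve_center 0.78 [ 0.5699 -0.2093  0.0544] [247. 187.]
bush_center 0.59 [ 0.6478 -0.2181  0.0425] [217. 213.]
pinion_center 0.96 [ 0.4017 -0.0832  0.0211] [350. 179.]
pinion_center 0.83 [ 0.5006 -0.1953  0.044 ] [276. 176.]
pinion_center 0.71 [ 0.6296 -0.3194  0.0251] [186. 196.]
top [ 0.414 -0.035  1.1  ]
strip_rack 0.85 [ 0.537  -0.1996 -0.0017] [376. 213.]
build_rack 0.86 [0.5388 0.1889 0.0064] [195. 214.]
bearing_center 0.81 [ 0.4234 -0.1866  0.0381] [374. 266.]
sleeve_center 0.56 [ 0.5731 -0.2045  0.0533] [382. 193.]
bush_center 0.62 [ 0.6443 -0.2146  0.0431] [385. 160.]
pinion_center 0.87 [ 0.4996 -0.194   0.048 ] [378. 229.]
pinion_center 0.86 [ 0.4065 -0.0814  0.0222] [323. 275.]
pinion_center 0.77 [ 0.631  -0.3159  0.0226] [430. 168.]
```

View pics/scene0.png

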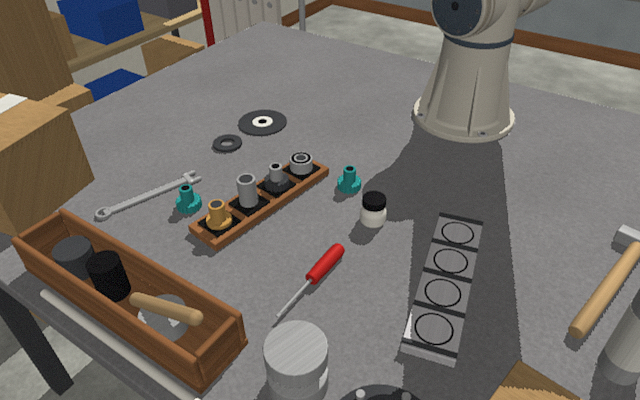

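View pics/top0.png

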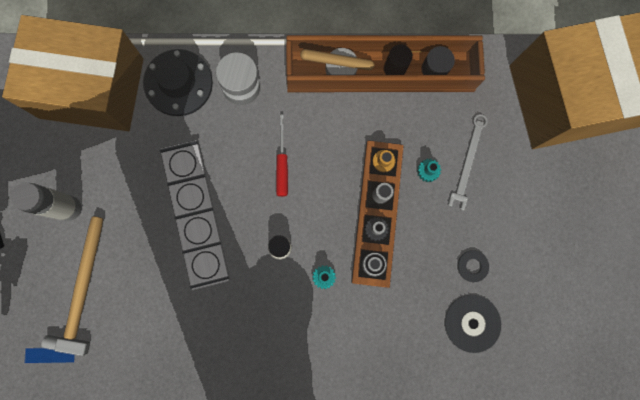

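The top picture, from near to far on the wooden rack, shows the bearing (375,264), the dark pinion (379,228), the sleeve (384,192) and the bush (384,160). The aluminium rack's circles are at about (206,265), (198,231), (190,196) and (182,163).

Things that could be taken for the pinion: the turquoise look-alikes at (324,277) and (429,168), and the dark one on the rack at (379,228). I choose the dark one. The bearing could be confused with the loose rings at (473,265) and (473,323), which are flat and off the rack.

Next I measure precisely with rectified views.

```bash
cat > h.py <<'E'
from workcell import robot, eyes, models
import cv2, numpy as np
def cam(p): return np.array(p["mtx"]),np.array(p["R"]),np.array(p["t"])
def plane(p,uv,z):
    K,R,t=cam(p); C=-R.T@t
    d=(R.T@np.linalg.inv(K)@np.c_[np.atleast_2d(uv),np.ones(len(np.atleast_2d(uv)))].T).T
    return (C+d*((z-C[2])/d[:,2])[:,None])[:,:2]
def marks(p,l):
    K,R,t=cam(p); return [(d["conf"],R.T@(np.array(d["position"])-t)) for d in models.mark_of(p,l)]
def rect(p,z,x0,x1,y0,y1,s=2000):  # rows: x downwards from x1, cols: y from y1 ; s px/m
    K,R,t=cam(p)
    H=K@np.c_[R[:,0],R[:,1],R[:,2]*z+t]
    A=np.array([[0,-1/s,x1],[-1/s,0,y1],[0,0,1]])
    return cv2.warpPerspective(p["img"],H@A,(int((y1-y0)*s),int((x1-x0)*s)),flags=cv2.INTER_CUBIC|cv2.WARP_INVERSE_MAP)
E
python3 - <<'E'
from h import *
p=eyes.snapshot("top")
for l,z in (("build_rack",.018),("strip_rack",.018)):
    m=models.masks_of(p,l)[0]["region"].astype(np.uint8)
    c=max(cv2.findContours(m,0,2)[0],key=cv2.contourArea)[:,0,:]
    w=plane(p,c,z).astype(np.float32)
    print(l,cv2.minAreaRect(w*1000))
a=rect(p,.018,.36,.72,.08,.30); b=rect(p,.022,.36,.72,-.31,-.09)
im=np.hstack([a,b]); 
cv2.imwrite("pics/rect.png",cv2.resize(im,None,fx=.8,fy=.8,interpolation=cv2.INTER_AREA)[:,:,::-1])
# circles: near-ellipse fit of dark ring in rectified build view
g=cv2.GaussianBlur(cv2.cvtColor(a,7),(5,5),0)
c=cv2.HoughCircles(g,cv2.HOUGH_GRADIENT,1,120,param1=60,param2=18,minRadius=50,maxRadius=64)
print([] if c is None else [(round(.72-v/2000,4),round(.30-u/2000,4),r/2) for u,v,r in sorted(c[0].tolist(),key=lambda q:-q[1])])
E
```

```text
build_rack ((538.7488403320312, 189.6143798828125), (310.6032409667969, 82.66973876953125), 12.881111145019531)
strip_rack ((537.6729125976562, -199.13833618164062), (82.719970703125, 309.3132629394531), 82.05318450927734)
[(0.4307, 0.1642, 25.399999618530273), (0.5028, 0.1817, 25.5), (0.5742, 0.1987, 29.549999237060547), (0.6472, 0.2157, 25.799999237060547)]
```

View pics/rect.png

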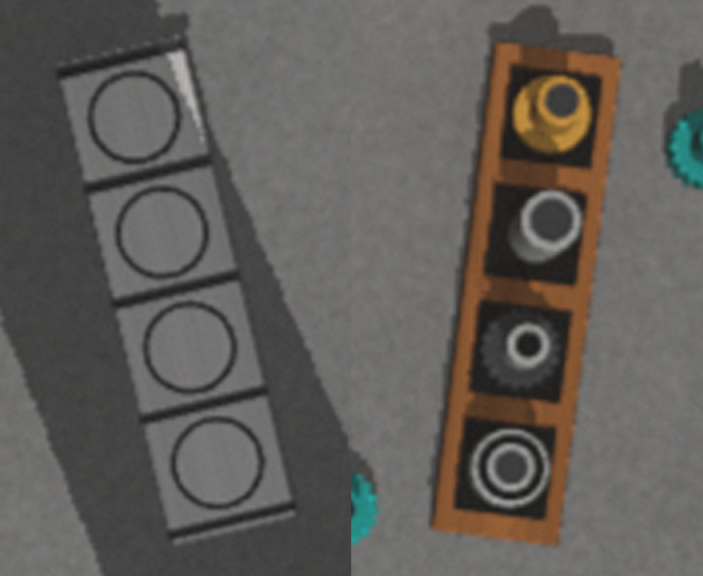

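The crop confirms the dark pinion is on the rack, at (525,345) in the rectified picture, with the turquoise ones off it. The order near to far is bearing, pinion, sleeve, bush. Hub-top centres after parallax correction, in m:

| Part | x | y |
|---|---|---|
| Bearing | .427 | -.185 |
| Pinion | .500 | -.194 |
| Sleeve | .572 | -.205 |
| Bush | .648 | -.214 |

I now go above the bearing.

```bash
python3 -m jog '[{"dx":12,"dy":-34,"rz":0.5,"fingers":-1},{"dx":12,"dy":-34,"rz":0.5,"fingers":-1},{"dx":12,"dy":-34,"rz":0.5,"fingers":-1},{"dx":12,"dy":-34,"rz":0.5,"fingers":-1},{"dx":12,"dy":-34,"rz":0.5,"fingers":-1},{"dx":12,"dy":-34,"rz":0.5,"fingers":-1},{"dx":12,"dy":-34,"rz":0.5,"fingers":-1},{"dx":12,"dy":-34,"rz":0.5,"fingers":-1},{"dx":12,"dy":-34,"rz":0.5,"fingers":-1},{"dx":12,"dy":-34,"rz":0.5,"fingers":-1}]'
python3 -m jog '[{"dx":12,"dy":-34,"rz":0.5,"fingers":-1},{"dx":12,"dy":-34,"fingers":-1},{"dx":12,"dy":-34,"fingers":-1},{"dx":12,"dy":-34,"fingers":-1},{"dx":12,"dy":-34,"fingers":-1},{"dx":12,"dy":-34,"fingers":-1},{"dx":12,"dy":-34,"fingers":-1},{"dx":12,"dy":-34,"fingers":-1},{"dx":12,"dy":-34,"fingers":-1},{"dx":12,"dy":-34,"fingers":-1}]'
python3 -m jog '[{"dx":14,"dy":-38,"fingers":-1},{"dx":14,"dy":-38,"fingers":-1},{"dx":14,"dy":-37,"fingers":-1},{"fingers":-1},{"fingers":-1}]'
```

```text
invalid input
invalid input
invalid input
```

```bash
python3 -m jog '[{"rx":0,"ry":0,"rz":0.5,"dx":12,"dy":-34,"dz":0,"fingers":-1}]'; python3 -m jog --help | head -20
```

```text
time: 0.93
tcp_pos: [0.1559, 0.5773, 0.4047]
ee_rot: [3.138, -0.001, 2.918]
ft_force: [-0.7, -1.6, -0.1]
gripper_width: 0.0924
gripper_force: 0.0invalid input: not JSON, or not a number
```

```bash
python3 -m jog '[{"rx":0,"ry":0,"rz":0.5,"dx":12,"dy":-34,"dz":0,"fingers":-1},{"rx":0,"ry":0,"rz":0.5,"dx":12,"dy":-34,"dz":0,"fingers":-1},{"rx":0,"ry":0,"rz":0.5,"dx":12,"dy":-34,"dz":0,"fingers":-1},{"rx":0,"ry":0,"rz":0.5,"dx":12,"dy":-34,"dz":0,"fingers":-1},{"rx":0,"ry":0,"rz":0.5,"dx":12,"dy":-34,"dz":0,"fingers":-1},{"rx":0,"ry":0,"rz":0.5,"dx":12,"dy":-34,"dz":0,"fingers":-1},{"rx":0,"ry":0,"rz":0.5,"dx":12,"dy":-34,"dz":0,"fingers":-1},{"rx":0,"ry":0,"rz":0.5,"dx":12,"dy":-34,"dz":0,"fingers":-1},{"rx":0,"ry":0,"rz":0.5,"dx":12,"dy":-34,"dz":0,"fingers":-1},{"rx":0,"ry":0,"rz":0.5,"dx":12,"dy":-34,"dz":0,"fingers":-1}]'
python3 -m jog '[{"rx":0,"ry":0,"rz":0,"dx":12,"dy":-34,"dz":0,"fingers":-1},{"rx":0,"ry":0,"rz":0,"dx":12,"dy":-34,"dz":0,"fingers":-1},{"rx":0,"ry":0,"rz":0,"dx":12,"dy":-34,"dz":0,"fingers":-1},{"rx":0,"ry":0,"rz":0,"dx":12,"dy":-34,"dz":0,"fingers":-1},{"rx":0,"ry":0,"rz":0,"dx":12,"dy":-34,"dz":0,"fingers":-1},{"rx":0,"ry":0,"rz":0,"dx":12,"dy":-34,"dz":0,"fingers":-1},{"rx":0,"ry":0,"rz":0,"dx":12,"dy":-34,"dz":0,"fingers":-1},{"rx":0,"ry":0,"rz":0,"dx":12,"dy":-34,"dz":0,"fingers":-1},{"rx":0,"ry":0,"rz":0,"dx":12,"dy":-34,"dz":0,"fingers":-1},{"rx":0,"ry":0,"rz":0,"dx":12,"dy":-34,"dz":0,"fingers":-1}]'
python3 -m jog '[{"rx":0,"ry":0,"rz":0,"dx":15,"dy":-38,"dz":0,"fingers":-1},{"rx":0,"ry":0,"rz":0,"dx":15,"dy":-38,"dz":0,"fingers":-1},{"rx":0,"ry":0,"rz":0,"dx":0,"dy":0,"dz":0,"fingers":-1},{"rx":0,"ry":0,"rz":0,"dx":0,"dy":0,"dz":0,"fingers":-1},{"rx":0,"ry":0,"rz":0,"dx":0,"dy":0,"dz":0,"fingers":-1}]'
```

```text
time: 1.77
tcp_pos: [0.2768, 0.2324, 0.4049]
ee_rot: [3.141, 0.001, 3.005]
ft_force: [1.2, 0.7, 0.4]
gripper_width: 0.0924
gripper_force: 0.0
time: 2.6
tcp_pos: [0.3969, -0.108, 0.405]
ee_rot: [-3.142, 0.001, 3.003]
ft_force: [0.5, 1.2, -0.2]
gripper_width: 0.0917
gripper_force: 0.0
time: 3.02
tcp_pos: [0.4264, -0.1818, 0.4043]
ee_rot: [3.141, -0.001, 3.003]
ft_force: [-0.3, -0.0, 0.9]
gripper_width: 0.0917
gripper_force: 0.0
```

```bash
python3 -m jog '[{"rx":0,"ry":0,"rz":0,"dx":0,"dy":-3,"dz":-36,"fingers":-1},{"rx":0,"ry":0,"rz":0,"dx":0,"dy":0,"dz":-36,"fingers":-1},{"rx":0,"ry":0,"rz":0,"dx":0,"dy":0,"dz":-36,"fingers":-1},{"rx":0,"ry":0,"rz":0,"dx":0,"dy":0,"dz":-36,"fingers":-1},{"rx":0,"ry":0,"rz":0,"dx":0,"dy":0,"dz":-24,"fingers":-1},{"rx":0,"ry":0,"rz":0,"dx":0,"dy":0,"dz":-20,"fingers":-1},{"rx":0,"ry":0,"rz":0,"dx":0,"dy":0,"dz":0,"fingers":-1},{"rx":0,"ry":0,"rz":0,"dx":0,"dy":0,"dz":0,"fingers":-1}]'
python3 -m jog '[{"rx":0,"ry":0,"rz":0,"dx":0,"dy":0,"dz":0,"fingers":1},{"rx":0,"ry":0,"rz":0,"dx":0,"dy":0,"dz":0,"fingers":1},{"rx":0,"ry":0,"rz":0,"dx":0,"dy":0,"dz":0,"fingers":1},{"rx":0,"ry":0,"rz":0,"dx":0,"dy":0,"dz":0,"fingers":1},{"rx":0,"ry":0,"rz":0,"dx":0,"dy":0,"dz":0,"fingers":1},{"rx":0,"ry":0,"rz":0,"dx":0,"dy":0,"dz":0,"fingers":1},{"rx":0,"ry":0,"rz":0,"dx":0,"dy":0,"dz":0,"fingers":1},{"rx":0,"ry":0,"rz":0,"dx":0,"dy":0,"dz":0,"fingers":1}]'
```

```text
time: 3.68
tcp_pos: [0.4263, -0.1837, 0.2165]
ee_rot: [3.141, -0.002, 3.005]
ft_force: [-1.0, -0.4, 0.7]
gripper_width: 0.0915
gripper_force: 0.0
time: 4.35
tcp_pos: [0.4269, -0.1852, 0.217]
ee_rot: [-3.141, 0.001, 3.004]
ft_force: [-0.2, -0.2, 5.8]
gripper_width: 0.0475
gripper_force: 30.0
```

```bash
python3 -m jog '[{"rx":0,"ry":0,"rz":0,"dx":0,"dy":0,"dz":20,"fingers":1},{"rx":0,"ry":0,"rz":0,"dx":0,"dy":0,"dz":40,"fingers":1},{"rx":0,"ry":0,"rz":0,"dx":0,"dy":0,"dz":40,"fingers":1},{"rx":0,"ry":0,"rz":0,"dx":10,"dy":18,"dz":0,"fingers":1},{"rx":0,"ry":0,"rz":2,"dx":18,"dy":33,"dz":0,"fingers":1},{"rx":0,"ry":0,"rz":2,"dx":18,"dy":33,"dz":0,"fingers":1},{"rx":0,"ry":0,"rz":2,"dx":18,"dy":33,"dz":0,"fingers":1},{"rx":0,"ry":0,"rz":2,"dx":18,"dy":33,"dz":0,"fingers":1},{"rx":0,"ry":0,"rz":2,"dx":18,"dy":33,"dz":0,"fingers":1},{"rx":0,"ry":0,"rz":2,"dx":18,"dy":33,"dz":0,"fingers":1}]'
python3 -m jog '[{"rx":0,"ry":0,"rz":2,"dx":18,"dy":33,"dz":0,"fingers":1},{"rx":0,"ry":0,"rz":2,"dx":18,"dy":33,"dz":0,"fingers":1},{"rx":0,"ry":0,"rz":2,"dx":18,"dy":33,"dz":0,"fingers":1},{"rx":0,"ry":0,"rz":2,"dx":18,"dy":33,"dz":0,"fingers":1},{"rx":0,"ry":0,"rz":1.3,"dx":18,"dy":33,"dz":0,"fingers":1},{"rx":0,"ry":0,"rz":0,"dx":12,"dy":20,"dz":0,"fingers":1},{"rx":0,"ry":0,"rz":0,"dx":0,"dy":0,"dz":0,"fingers":1},{"rx":0,"ry":0,"rz":0,"dx":0,"dy":0,"dz":0,"fingers":1},{"rx":0,"ry":0,"rz":0,"dx":0,"dy":0,"dz":0,"fingers":1}]'
```

```text
time: 5.18
tcp_pos: [0.545, 0.0328, 0.3163]
ee_rot: [3.142, -0.001, -3.068]
ft_force: [0.4, -0.8, -1.2]
gripper_width: 0.0473
gripper_force: 30.0
time: 5.93
tcp_pos: [0.6461, 0.2154, 0.3158]
ee_rot: [-3.141, -0.002, -2.908]
ft_force: [-0.7, -0.2, -1.8]
gripper_width: 0.0472
gripper_force: 30.0
```

```bash
python3 -m jog '[{"rx":0,"ry":0,"rz":0,"dx":1,"dy":0,"dz":-36,"fingers":1},{"rx":0,"ry":0,"rz":0,"dx":0,"dy":0,"dz":-36,"fingers":1},{"rx":0,"ry":0,"rz":0,"dx":0,"dy":0,"dz":-18,"fingers":1},{"rx":0,"ry":0,"rz":0,"dx":0,"dy":0,"dz":-8,"fingers":1},{"rx":0,"ry":0,"rz":0,"dx":0,"dy":0,"dz":-3,"fingers":1},{"rx":0,"ry":0,"rz":0,"dx":0,"dy":0,"dz":-1,"fingers":1},{"rx":0,"ry":0,"rz":0,"dx":0,"dy":0,"dz":0,"fingers":1},{"rx":0,"ry":0,"rz":0,"dx":0,"dy":0,"dz":0,"fingers":1}]'
```

```text
time: 6.6
tcp_pos: [0.6484, 0.216, 0.2164]
ee_rot: [3.141, 0.002, -2.908]
ft_force: [0.0, -0.3, -1.9]
gripper_width: 0.0473
gripper_force: 30.0
```

```bash
python3 -m jog '[{"rx":0,"ry":0,"rz":0,"dx":0,"dy":0,"dz":-1.5,"fingers":1},{"rx":0,"ry":0,"rz":0,"dx":0,"dy":0,"dz":0,"fingers":1},{"rx":0,"ry":0,"rz":0,"dx":0,"dy":0,"dz":0,"fingers":1}]'; python3 -m jog '[{"rx":0,"ry":0,"rz":0,"dx":0,"dy":0,"dz":-1,"fingers":1},{"rx":0,"ry":0,"rz":0,"dx":0,"dy":0,"dz":0,"fingers":1},{"rx":0,"ry":0,"rz":0,"dx":0,"dy":0,"dz":0,"fingers":1}]'
```

```text
time: 6.85
tcp_pos: [0.6479, 0.2161, 0.2138]
ee_rot: [3.142, 0.001, -2.908]
ft_force: [0.2, 1.4, -2.3]
gripper_width: 0.0474
gripper_force: 30.0
time: 7.1
tcp_pos: [0.648, 0.2161, 0.2131]
ee_rot: [3.142, 0.001, -2.908]
ft_force: [-2.2, 0.3, 5.1]
gripper_width: 0.0472
gripper_force: 30.0
```

```bash
python3 -m jog '[{"rx":0,"ry":0,"rz":0,"dx":0,"dy":0,"dz":0,"fingers":-1},{"rx":0,"ry":0,"rz":0,"dx":0,"dy":0,"dz":0,"fingers":-1},{"rx":0,"ry":0,"rz":0,"dx":0,"dy":0,"dz":0,"fingers":-1},{"rx":0,"ry":0,"rz":0,"dx":0,"dy":0,"dz":0,"fingers":-1},{"rx":0,"ry":0,"rz":0,"dx":0,"dy":0,"dz":0,"fingers":-1},{"rx":0,"ry":0,"rz":0,"dx":0,"dy":0,"dz":20,"fingers":-1},{"rx":0,"ry":0,"rz":0,"dx":0,"dy":0,"dz":40,"fingers":-1},{"rx":0,"ry":0,"rz":0,"dx":0,"dy":0,"dz":40,"fingers":-1},{"rx":0,"ry":0,"rz":0,"dx":0,"dy":0,"dz":10,"fingers":-1}]'
python3 -m jog '[{"rx":0,"ry":0,"rz":-2,"dx":-12,"dy":-34,"dz":0,"fingers":-1},{"rx":0,"ry":0,"rz":-2,"dx":-12,"dy":-34,"dz":0,"fingers":-1},{"rx":0,"ry":0,"rz":-2,"dx":-12,"dy":-34,"dz":0,"fingers":-1},{"rx":0,"ry":0,"rz":-2,"dx":-12,"dy":-34,"dz":0,"fingers":-1},{"rx":0,"ry":0,"rz":-2,"dx":-12,"dy":-34,"dz":0,"fingers":-1},{"rx":0,"ry":0,"rz":-2,"dx":-12,"dy":-34,"dz":0,"fingers":-1},{"rx":0,"ry":0,"rz":-2,"dx":-12,"dy":-34,"dz":0,"fingers":-1},{"rx":0,"ry":0,"rz":-2,"dx":-12,"dy":-34,"dz":0,"fingers":-1},{"rx":0,"ry":0,"rz":-2,"dx":-12,"dy":-34,"dz":0,"fingers":-1},{"rx":0,"ry":0,"rz":-2,"dx":-12,"dy":-34,"dz":0,"fingers":-1}]'
python3 -m jog '[{"rx":0,"ry":0,"rz":-1.3,"dx":-14,"dy":-35,"dz":0,"fingers":-1},{"rx":0,"ry":0,"rz":0,"dx":-14,"dy":-35,"dz":0,"fingers":-1},{"rx":0,"ry":0,"rz":0,"dx":0,"dy":0,"dz":0,"fingers":-1},{"rx":0,"ry":0,"rz":0,"dx":0,"dy":0,"dz":0,"fingers":-1},{"rx":0,"ry":0,"rz":0,"dx":0,"dy":0,"dz":0,"fingers":-1}]'
python3 - <<'E'
from h import *
p=eyes.snapshot("top"); cv2.imwrite("pics/t1.png",p["img"][100:300,140:460,::-1].repeat(2,0).repeat(2,1))
print(marks(p,"bearing_center")[:2],marks(p,"pinion_center")[:3])
E
```

```text
time: 7.85
tcp_pos: [0.6494, 0.2165, 0.3285]
ee_rot: [3.141, 0.008, -2.908]
ft_force: [1.7, 1.6, 1.0]
gripper_width: 0.0919
gripper_force: 0.0
time: 8.68
tcp_pos: [0.5269, -0.1255, 0.3221]
ee_rot: [-3.142, 0.0, 3.025]
ft_force: [1.5, 0.3, 0.2]
gripper_width: 0.0916
gripper_force: 0.0
time: 9.1
tcp_pos: [0.4999, -0.1938, 0.3221]
ee_rot: [3.141, 0.0, 3.003]
ft_force: [0.2, 0.4, 0.8]
gripper_width: 0.0919
gripper_force: 0.0
[(0.85, array([0.64704691, 0.21701612, 0.03197518]))] []
```

View pics/t1.png

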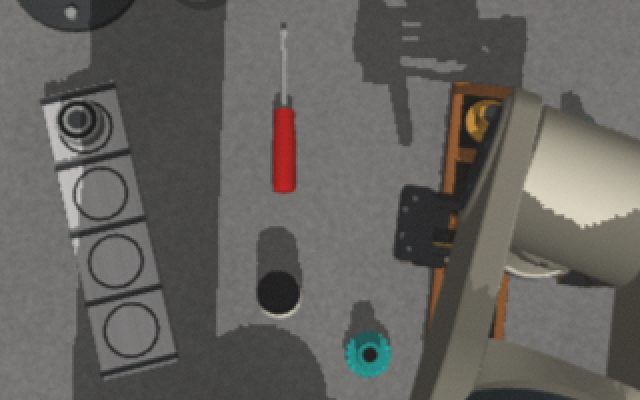

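Crop: the bearing is centred in the farthest circle (84,123), and its mark agrees at (.647,.217). Next I grip the pinion.

```bash
python3 -m jog '[{"rx":0,"ry":0,"rz":0,"dx":0,"dy":0,"dz":-36,"fingers":-1},{"rx":0,"ry":0,"rz":0,"dx":0,"dy":0,"dz":-36,"fingers":-1},{"rx":0,"ry":0,"rz":0,"dx":0,"dy":0,"dz":-18,"fingers":-1},{"rx":0,"ry":0,"rz":0,"dx":0,"dy":0,"dz":0,"fingers":-1},{"rx":0,"ry":0,"rz":0,"dx":0,"dy":0,"dz":0,"fingers":-1}]'
python3 -m jog '[{"rx":0,"ry":0,"rz":0,"dx":0,"dy":0,"dz":0,"fingers":1},{"rx":0,"ry":0,"rz":0,"dx":0,"dy":0,"dz":0,"fingers":1},{"rx":0,"ry":0,"rz":0,"dx":0,"dy":0,"dz":0,"fingers":1},{"rx":0,"ry":0,"rz":0,"dx":0,"dy":0,"dz":0,"fingers":1},{"rx":0,"ry":0,"rz":0,"dx":0,"dy":0,"dz":0,"fingers":1},{"rx":0,"ry":0,"rz":0,"dx":0,"dy":0,"dz":0,"fingers":1},{"rx":0,"ry":0,"rz":0,"dx":0,"dy":0,"dz":0,"fingers":1},{"rx":0,"ry":0,"rz":0,"dx":0,"dy":0,"dz":0,"fingers":1},{"rx":0,"ry":0,"rz":0,"dx":0,"dy":0,"dz":0,"fingers":1}]'
```

```text
time: 9.67
tcp_pos: [0.5, -0.193, 0.2317]
ee_rot: [3.141, -0.002, 3.005]
ft_force: [-0.1, -0.7, 1.5]
gripper_width: 0.092
gripper_force: 0.0
time: 10.42
tcp_pos: [0.4998, -0.194, 0.2322]
ee_rot: [-3.142, -0.0, 3.004]
ft_force: [-0.1, -0.1, -0.3]
gripper_width: 0.0339
gripper_force: 0.0
```

```bash
python3 -m jog '[{"rx":0,"ry":0,"rz":0,"dx":0,"dy":0,"dz":0,"fingers":1},{"rx":0,"ry":0,"rz":0,"dx":0,"dy":0,"dz":0,"fingers":1},{"rx":0,"ry":0,"rz":0,"dx":0,"dy":0,"dz":0,"fingers":1},{"rx":0,"ry":0,"rz":0,"dx":0,"dy":0,"dz":0,"fingers":1}]'
```

```text
time: 10.75
tcp_pos: [0.4998, -0.1941, 0.2322]
ee_rot: [-3.141, 0.0, 3.004]
ft_force: [-0.1, -1.0, 0.4]
gripper_width: 0.0253
gripper_force: 30.0
```

```bash
python3 -m jog '[{"rx":0,"ry":0,"rz":0,"dx":0,"dy":0,"dz":20,"fingers":1},{"rx":0,"ry":0,"rz":0,"dx":0,"dy":0,"dz":40,"fingers":1},{"rx":0,"ry":0,"rz":0,"dx":0,"dy":0,"dz":40,"fingers":1},{"rx":0,"ry":0,"rz":0,"dx":3,"dy":16,"dz":0,"fingers":1},{"rx":0,"ry":0,"rz":2,"dx":7,"dy":36,"dz":0,"fingers":1},{"rx":0,"ry":0,"rz":2,"dx":7,"dy":36,"dz":0,"fingers":1},{"rx":0,"ry":0,"rz":2,"dx":7,"dy":36,"dz":0,"fingers":1},{"rx":0,"ry":0,"rz":2,"dx":7,"dy":36,"dz":0,"fingers":1},{"rx":0,"ry":0,"rz":2,"dx":7,"dy":36,"dz":0,"fingers":1},{"rx":0,"ry":0,"rz":2,"dx":7,"dy":36,"dz":0,"fingers":1}]'
python3 -m jog '[{"rx":0,"ry":0,"rz":2,"dx":7,"dy":36,"dz":0,"fingers":1},{"rx":0,"ry":0,"rz":2,"dx":7,"dy":36,"dz":0,"fingers":1},{"rx":0,"ry":0,"rz":2,"dx":7,"dy":36,"dz":0,"fingers":1},{"rx":0,"ry":0,"rz":2,"dx":4,"dy":36,"dz":0,"fingers":1},{"rx":0,"ry":0,"rz":1.3,"dx":4,"dy":17,"dz":0,"fingers":1},{"rx":0,"ry":0,"rz":0,"dx":0,"dy":0,"dz":-36,"fingers":1},{"rx":0,"ry":0,"rz":0,"dx":0,"dy":0,"dz":-36,"fingers":1},{"rx":0,"ry":0,"rz":0,"dx":0,"dy":0,"dz":-18,"fingers":1},{"rx":0,"ry":0,"rz":0,"dx":0,"dy":0,"dz":0,"fingers":1},{"rx":0,"ry":0,"rz":0,"dx":0,"dy":0,"dz":0,"fingers":1}]'
```

```text
time: 11.58
tcp_pos: [0.5445, 0.0398, 0.3319]
ee_rot: [3.141, -0.001, -3.068]
ft_force: [1.1, 0.3, -2.0]
gripper_width: 0.0254
gripper_force: 30.0
time: 12.42
tcp_pos: [0.5734, 0.1986, 0.2413]
ee_rot: [-3.141, -0.003, -2.908]
ft_force: [0.5, -0.2, -2.6]
gripper_width: 0.0254
gripper_force: 30.0
```

```bash
python3 -m jog '[{"rx":0,"ry":0,"rz":0,"dx":0,"dy":0,"dz":-8,"fingers":1},{"rx":0,"ry":0,"rz":0,"dx":0,"dy":0,"dz":-4,"fingers":1},{"rx":0,"ry":0,"rz":0,"dx":0,"dy":0,"dz":-1,"fingers":1},{"rx":0,"ry":0,"rz":0,"dx":0,"dy":0,"dz":0,"fingers":1},{"rx":0,"ry":0,"rz":0,"dx":0,"dy":0,"dz":0,"fingers":1}]'; python3 -m jog '[{"rx":0,"ry":0,"rz":0,"dx":0,"dy":0,"dz":-1,"fingers":1},{"rx":0,"ry":0,"rz":0,"dx":0,"dy":0,"dz":0,"fingers":1},{"rx":0,"ry":0,"rz":0,"dx":0,"dy":0,"dz":0,"fingers":1}]'
```

```text
time: 12.83
tcp_pos: [0.574, 0.199, 0.2298]
ee_rot: [3.141, 0.001, -2.908]
ft_force: [0.0, 0.9, -2.9]
gripper_width: 0.025
gripper_force: 30.0
time: 13.08
tcp_pos: [0.5738, 0.199, 0.2284]
ee_rot: [3.142, 0.0, -2.908]
ft_force: [0.2, -0.4, -1.7]
gripper_width: 0.0255
gripper_force: 30.0
```

```bash
python3 -m jog '[{"rx":0,"ry":0,"rz":0,"dx":0,"dy":0,"dz":-0.5,"fingers":1},{"rx":0,"ry":0,"rz":0,"dx":0,"dy":0,"dz":0,"fingers":-1},{"rx":0,"ry":0,"rz":0,"dx":0,"dy":0,"dz":0,"fingers":-1},{"rx":0,"ry":0,"rz":0,"dx":0,"dy":0,"dz":0,"fingers":-1},{"rx":0,"ry":0,"rz":0,"dx":0,"dy":0,"dz":0,"fingers":-1},{"rx":0,"ry":0,"rz":0,"dx":0,"dy":0,"dz":0,"fingers":-1},{"rx":0,"ry":0,"rz":0,"dx":0,"dy":0,"dz":0,"fingers":-1},{"rx":0,"ry":0,"rz":0,"dx":0,"dy":0,"dz":30,"fingers":-1},{"rx":0,"ry":0,"rz":0,"dx":0,"dy":0,"dz":40,"fingers":-1},{"rx":0,"ry":0,"rz":0,"dx":0,"dy":0,"dz":40,"fingers":-1}]'
python3 -m jog '[{"rx":0,"ry":0,"rz":-2,"dx":0,"dy":-36,"dz":0,"fingers":-1},{"rx":0,"ry":0,"rz":-2,"dx":0,"dy":-36,"dz":0,"fingers":-1},{"rx":0,"ry":0,"rz":-2,"dx":0,"dy":-36,"dz":0,"fingers":-1},{"rx":0,"ry":0,"rz":-2,"dx":0,"dy":-36,"dz":0,"fingers":-1},{"rx":0,"ry":0,"rz":-2,"dx":0,"dy":-36,"dz":0,"fingers":-1},{"rx":0,"ry":0,"rz":-2,"dx":0,"dy":-36,"dz":0,"fingers":-1},{"rx":0,"ry":0,"rz":-2,"dx":0,"dy":-36,"dz":0,"fingers":-1},{"rx":0,"ry":0,"rz":-2,"dx":0,"dy":-36,"dz":0,"fingers":-1},{"rx":0,"ry":0,"rz":-2,"dx":0,"dy":-36,"dz":0,"fingers":-1},{"rx":0,"ry":0,"rz":-2,"dx":0,"dy":-36,"dz":0,"fingers":-1}]'
python3 -m jog '[{"rx":0,"ry":0,"rz":-1.3,"dx":-2,"dy":-36,"dz":0,"fingers":-1},{"rx":0,"ry":0,"rz":0,"dx":0,"dy":-8,"dz":0,"fingers":-1},{"rx":0,"ry":0,"rz":0,"dx":0,"dy":0,"dz":0,"fingers":-1},{"rx":0,"ry":0,"rz":0,"dx":0,"dy":0,"dz":0,"fingers":-1},{"rx":0,"ry":0,"rz":0,"dx":0,"dy":0,"dz":0,"fingers":-1}]'
python3 - <<'E'
from h import *
p=eyes.snapshot("top")
print(marks(p,"bearing_center")[:2],marks(p,"pinion_center")[:3])
p=eyes.snapshot("scene"); cv2.imwrite("pics/s1.png",p["img"][:,:,::-1])
print(marks(p,"pinion_center")[:3],marks(p,"sleeve_center")[:2])
E
```

```text
time: 13.92
tcp_pos: [0.5733, 0.1988, 0.3379]
ee_rot: [-3.141, -0.003, -2.908]
ft_force: [1.2, 0.1, 0.4]
gripper_width: 0.0831
gripper_force: 0.0
time: 14.75
tcp_pos: [0.5735, -0.1628, 0.3378]
ee_rot: [3.142, 0.0, 3.025]
ft_force: [1.2, -0.4, -0.0]
gripper_width: 0.0921
gripper_force: 0.0
time: 15.17
tcp_pos: [0.5718, -0.2038, 0.3375]
ee_rot: [3.141, -0.001, 3.005]
ft_force: [-0.4, 0.8, 1.2]
gripper_width: 0.0919
gripper_force: 0.0
[(0.8, array([0.64915002, 0.22012166, 0.03306722]))] [(0.94, array([0.57522313, 0.20063296, 0.04225122])), (0.69, array([ 0.40488616, -0.08350754,  0.0245204 ])), (0.58, array([ 0.64613131, -0.21118152,  0.01457739]))]
[(0.88, array([ 0.63088162, -0.31834526,  0.02331118])), (0.79, array([0.57609617, 0.19796509, 0.04001072])), (0.59, array([ 0.40040461, -0.08400347,  0.02443932]))] [(0.88, array([ 0.57140266, -0.21338306,  0.05146096]))]
```

View pics/s1.png

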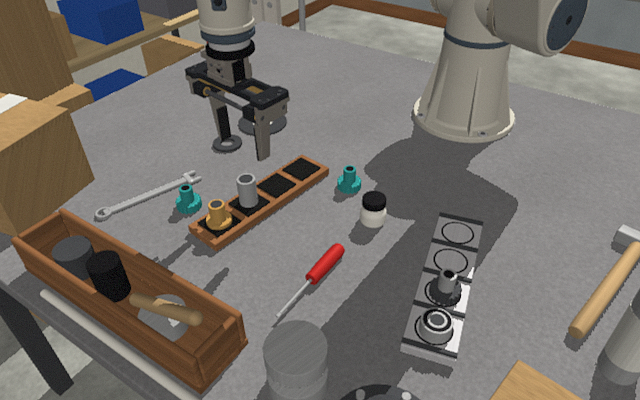

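The picture shows the pinion (444,288) and bearing (435,325) upright in their circles, and the sleeve (246,190) and bush (218,212) still on the wooden rack. Next I grip the sleeve.

```bash
python3 -m jog '[{"rx":0,"ry":0,"rz":0,"dx":0,"dy":-1,"dz":-36,"fingers":-1},{"rx":0,"ry":0,"rz":0,"dx":0,"dy":0,"dz":-36,"fingers":-1},{"rx":0,"ry":0,"rz":0,"dx":0,"dy":0,"dz":-30,"fingers":-1},{"rx":0,"ry":0,"rz":0,"dx":0,"dy":0,"dz":-11,"fingers":-1},{"rx":0,"ry":0,"rz":0,"dx":0,"dy":0,"dz":0,"fingers":-1},{"rx":0,"ry":0,"rz":0,"dx":0,"dy":0,"dz":0,"fingers":-1}]'
python3 -m jog '[{"rx":0,"ry":0,"rz":0,"dx":0,"dy":0,"dz":0,"fingers":1},{"rx":0,"ry":0,"rz":0,"dx":0,"dy":0,"dz":0,"fingers":1},{"rx":0,"ry":0,"rz":0,"dx":0,"dy":0,"dz":0,"fingers":1},{"rx":0,"ry":0,"rz":0,"dx":0,"dy":0,"dz":0,"fingers":1},{"rx":0,"ry":0,"rz":0,"dx":0,"dy":0,"dz":0,"fingers":1},{"rx":0,"ry":0,"rz":0,"dx":0,"dy":0,"dz":0,"fingers":1},{"rx":0,"ry":0,"rz":0,"dx":0,"dy":0,"dz":0,"fingers":1},{"rx":0,"ry":0,"rz":0,"dx":0,"dy":0,"dz":0,"fingers":1},{"rx":0,"ry":0,"rz":0,"dx":0,"dy":0,"dz":0,"fingers":1},{"rx":0,"ry":0,"rz":0,"dx":0,"dy":0,"dz":0,"fingers":1}]'
```

```text
time: 15.97
tcp_pos: [0.5721, -0.2059, 0.2251]
ee_rot: [3.141, -0.0, 3.004]
ft_force: [0.5, 0.2, 0.2]
gripper_width: 0.0916
gripper_force: 0.0
time: 16.8
tcp_pos: [0.5718, -0.2061, 0.2247]
ee_rot: [-3.141, 0.0, 3.004]
ft_force: [-0.3, -1.0, 1.1]
gripper_width: 0.0355
gripper_force: 30.0
```

```bash
python3 -m jog '[{"rx":0,"ry":0,"rz":0,"dx":0,"dy":0,"dz":20,"fingers":1},{"rx":0,"ry":0,"rz":0,"dx":0,"dy":0,"dz":40,"fingers":1},{"rx":0,"ry":0,"rz":0,"dx":0,"dy":0,"dz":40,"fingers":1},{"rx":0,"ry":0,"rz":0,"dx":-3,"dy":16,"dz":0,"fingers":1},{"rx":0,"ry":0,"rz":2,"dx":-6,"dy":36,"dz":0,"fingers":1},{"rx":0,"ry":0,"rz":2,"dx":-6,"dy":36,"dz":0,"fingers":1},{"rx":0,"ry":0,"rz":2,"dx":-6,"dy":36,"dz":0,"fingers":1},{"rx":0,"ry":0,"rz":2,"dx":-6,"dy":36,"dz":0,"fingers":1},{"rx":0,"ry":0,"rz":2,"dx":-6,"dy":36,"dz":0,"fingers":1},{"rx":0,"ry":0,"rz":2,"dx":-6,"dy":36,"dz":0,"fingers":1}]'
python3 -m jog '[{"rx":0,"ry":0,"rz":2,"dx":-6,"dy":36,"dz":0,"fingers":1},{"rx":0,"ry":0,"rz":2,"dx":-6,"dy":36,"dz":0,"fingers":1},{"rx":0,"ry":0,"rz":2,"dx":-6,"dy":36,"dz":0,"fingers":1},{"rx":0,"ry":0,"rz":2,"dx":-6,"dy":36,"dz":0,"fingers":1},{"rx":0,"ry":0,"rz":1.3,"dx":-6,"dy":12,"dz":0,"fingers":1},{"rx":0,"ry":0,"rz":0,"dx":0,"dy":0,"dz":-36,"fingers":1},{"rx":0,"ry":0,"rz":0,"dx":0,"dy":0,"dz":-36,"fingers":1},{"rx":0,"ry":0,"rz":0,"dx":0,"dy":0,"dz":-18,"fingers":1},{"rx":0,"ry":0,"rz":0,"dx":0,"dy":0,"dz":0,"fingers":1},{"rx":0,"ry":0,"rz":0,"dx":0,"dy":0,"dz":0,"fingers":1}]'
```

```text
time: 17.63
tcp_pos: [0.5318, 0.0277, 0.3241]
ee_rot: [3.141, -0.001, -3.069]
ft_force: [0.4, 0.1, -2.1]
gripper_width: 0.0356
gripper_force: 30.0
time: 18.47
tcp_pos: [0.5022, 0.1817, 0.2338]
ee_rot: [-3.141, -0.003, -2.908]
ft_force: [1.1, 0.6, -1.5]
gripper_width: 0.0356
gripper_force: 30.0
```

Next I lower from a commanded .2345 to about .2205.

```bash
python3 -m jog '[{"rx":0,"ry":0,"rz":0,"dx":0.5,"dy":0,"dz":-8,"fingers":1},{"rx":0,"ry":0,"rz":0,"dx":0,"dy":0,"dz":-4,"fingers":1},{"rx":0,"ry":0,"rz":0,"dx":0,"dy":0,"dz":-1,"fingers":1},{"rx":0,"ry":0,"rz":0,"dx":0,"dy":0,"dz":0,"fingers":1},{"rx":0,"ry":0,"rz":0,"dx":0,"dy":0,"dz":0,"fingers":1}]'; python3 -m jog '[{"rx":0,"ry":0,"rz":0,"dx":0,"dy":0,"dz":-1,"fingers":1},{"rx":0,"ry":0,"rz":0,"dx":0,"dy":0,"dz":0,"fingers":1},{"rx":0,"ry":0,"rz":0,"dx":0,"dy":0,"dz":0,"fingers":1}]'
```

```text
time: 18.88
tcp_pos: [0.5035, 0.182, 0.2222]
ee_rot: [3.141, 0.001, -2.908]
ft_force: [0.4, -0.1, -2.7]
gripper_width: 0.0356
gripper_force: 30.0
time: 19.13
tcp_pos: [0.5033, 0.182, 0.2209]
ee_rot: [3.142, 0.0, -2.908]
ft_force: [-0.2, 0.7, -2.1]
gripper_width: 0.0356
gripper_force: 30.0
```

```bash
python3 -m jog '[{"rx":0,"ry":0,"rz":0,"dx":0,"dy":0,"dz":-0.5,"fingers":1},{"rx":0,"ry":0,"rz":0,"dx":0,"dy":0,"dz":0,"fingers":-1},{"rx":0,"ry":0,"rz":0,"dx":0,"dy":0,"dz":0,"fingers":-1},{"rx":0,"ry":0,"rz":0,"dx":0,"dy":0,"dz":0,"fingers":-1},{"rx":0,"ry":0,"rz":0,"dx":0,"dy":0,"dz":0,"fingers":-1},{"rx":0,"ry":0,"rz":0,"dx":0,"dy":0,"dz":0,"fingers":-1},{"rx":0,"ry":0,"rz":0,"dx":0,"dy":0,"dz":0,"fingers":-1},{"rx":0,"ry":0,"rz":0,"dx":0,"dy":0,"dz":38,"fingers":-1},{"rx":0,"ry":0,"rz":0,"dx":0,"dy":0,"dz":41,"fingers":-1},{"rx":0,"ry":0,"rz":0,"dx":0,"dy":0,"dz":41,"fingers":-1}]'
python3 -m jog '[{"rx":0,"ry":0,"rz":-2,"dx":13,"dy":-36,"dz":0,"fingers":-1},{"rx":0,"ry":0,"rz":-2,"dx":13,"dy":-36,"dz":0,"fingers":-1},{"rx":0,"ry":0,"rz":-2,"dx":13,"dy":-36,"dz":0,"fingers":-1},{"rx":0,"ry":0,"rz":-2,"dx":13,"dy":-36,"dz":0,"fingers":-1},{"rx":0,"ry":0,"rz":-2,"dx":13,"dy":-36,"dz":0,"fingers":-1},{"rx":0,"ry":0,"rz":-2,"dx":13,"dy":-36,"dz":0,"fingers":-1},{"rx":0,"ry":0,"rz":-2,"dx":13,"dy":-36,"dz":0,"fingers":-1},{"rx":0,"ry":0,"rz":-2,"dx":13,"dy":-36,"dz":0,"fingers":-1},{"rx":0,"ry":0,"rz":-2,"dx":13,"dy":-36,"dz":0,"fingers":-1},{"rx":0,"ry":0,"rz":-2,"dx":13,"dy":-36,"dz":0,"fingers":-1}]'
python3 -m jog '[{"rx":0,"ry":0,"rz":-1.3,"dx":15,"dy":-36,"dz":0,"fingers":-1},{"rx":0,"ry":0,"rz":0,"dx":0,"dy":0,"dz":0,"fingers":-1},{"rx":0,"ry":0,"rz":0,"dx":0,"dy":0,"dz":0,"fingers":-1},{"rx":0,"ry":0,"rz":0,"dx":0,"dy":0,"dz":0,"fingers":-1}]'
python3 - <<'E'
from h import *
p=eyes.snapshot("scene"); cv2.imwrite("pics/s2.png",p["img"][100:380,140:520,::-1])
for l in ("bush","sleeve","pinion","bearing"): print(l,[np.round(m[1],3) for m in marks(p,l+"_center")[:3]])
E
```

```text
time: 19.97
tcp_pos: [0.5028, 0.1818, 0.3409]
ee_rot: [-3.141, -0.003, -2.908]
ft_force: [1.1, 0.2, 0.4]
gripper_width: 0.0914
gripper_force: 0.0
time: 20.8
tcp_pos: [0.6335, -0.18, 0.3401]
ee_rot: [3.142, -0.0, 3.025]
ft_force: [0.4, 0.6, -0.2]
gripper_width: 0.0919
gripper_force: 0.0
time: 21.13
tcp_pos: [0.6479, -0.2137, 0.3396]
ee_rot: [3.141, -0.001, 3.003]
ft_force: [0.0, -0.6, 0.7]
gripper_width: 0.0919
gripper_force: 0.0
bush [array([ 0.641, -0.216,  0.044])]
sleeve [array([0.505, 0.18 , 0.048])]
pinion [array([ 0.399, -0.083,  0.024]), array([0.577, 0.201, 0.042]), array([ 0.628, -0.317,  0.023])]
bearing [array([0.646, 0.222, 0.03 ])]
```

View pics/s2.png

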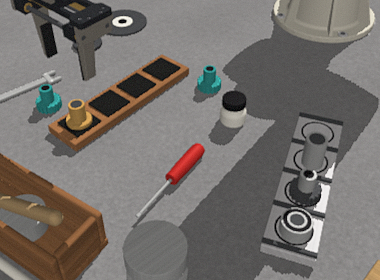

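The picture shows the sleeve (313,150), pinion (305,185) and bearing (297,222) standing well. The bush is at (77,115), with a turquoise look-alike beside it at (47,98). I descend with a smaller opening to stay clear of it.

```bash
python3 -m jog '[{"rx":0,"ry":0,"rz":0,"dx":-1,"dy":-1,"dz":-20,"fingers":-0.5},{"rx":0,"ry":0,"rz":0,"dx":0,"dy":0,"dz":-30,"fingers":-0.5},{"rx":0,"ry":0,"rz":0,"dx":0,"dy":0,"dz":-30,"fingers":-0.5},{"rx":0,"ry":0,"rz":0,"dx":0,"dy":0,"dz":-24,"fingers":-0.5},{"rx":0,"ry":0,"rz":0,"dx":0,"dy":0,"dz":-10,"fingers":-0.5},{"rx":0,"ry":0,"rz":0,"dx":0,"dy":0,"dz":0,"fingers":-0.5},{"rx":0,"ry":0,"rz":0,"dx":0,"dy":0,"dz":0,"fingers":-0.5}]'
python3 -m jog '[{"rx":0,"ry":0,"rz":0,"dx":0,"dy":0,"dz":0,"fingers":1},{"rx":0,"ry":0,"rz":0,"dx":0,"dy":0,"dz":0,"fingers":1},{"rx":0,"ry":0,"rz":0,"dx":0,"dy":0,"dz":0,"fingers":1},{"rx":0,"ry":0,"rz":0,"dx":0,"dy":0,"dz":0,"fingers":1},{"rx":0,"ry":0,"rz":0,"dx":0,"dy":0,"dz":0,"fingers":1},{"rx":0,"ry":0,"rz":0,"dx":0,"dy":0,"dz":0,"fingers":1},{"rx":0,"ry":0,"rz":0,"dx":0,"dy":0,"dz":0,"fingers":1},{"rx":0,"ry":0,"rz":0,"dx":0,"dy":0,"dz":0,"fingers":1},{"rx":0,"ry":0,"rz":0,"dx":0,"dy":0,"dz":0,"fingers":1}]'
```

```text
time: 21.97
tcp_pos: [0.6476, -0.2147, 0.2266]
ee_rot: [3.142, -0.0, 3.004]
ft_force: [-0.2, 0.3, 0.7]
gripper_width: 0.069
gripper_force: 0.0
time: 22.72
tcp_pos: [0.6474, -0.2152, 0.2266]
ee_rot: [-3.141, 0.0, 3.004]
ft_force: [-0.8, -0.7, 4.6]
gripper_width: 0.0292
gripper_force: 30.0
```

```bash
python3 -m jog '[{"rx":0,"ry":0,"rz":0,"dx":0,"dy":0,"dz":25,"fingers":1},{"rx":0,"ry":0,"rz":0,"dx":0,"dy":0,"dz":40,"fingers":1},{"rx":0,"ry":0,"rz":0,"dx":0,"dy":0,"dz":40,"fingers":1},{"rx":0,"ry":0,"rz":0,"dx":-9,"dy":16,"dz":0,"fingers":1},{"rx":0,"ry":0,"rz":2,"dx":-19,"dy":33,"dz":0,"fingers":1},{"rx":0,"ry":0,"rz":2,"dx":-19,"dy":33,"dz":0,"fingers":1},{"rx":0,"ry":0,"rz":2,"dx":-19,"dy":33,"dz":0,"fingers":1},{"rx":0,"ry":0,"rz":2,"dx":-19,"dy":33,"dz":0,"fingers":1},{"rx":0,"ry":0,"rz":2,"dx":-19,"dy":33,"dz":0,"fingers":1},{"rx":0,"ry":0,"rz":2,"dx":-19,"dy":33,"dz":0,"fingers":1}]'
python3 -m jog '[{"rx":0,"ry":0,"rz":2,"dx":-19,"dy":33,"dz":0,"fingers":1},{"rx":0,"ry":0,"rz":2,"dx":-19,"dy":33,"dz":0,"fingers":1},{"rx":0,"ry":0,"rz":2,"dx":-19,"dy":33,"dz":0,"fingers":1},{"rx":0,"ry":0,"rz":2,"dx":-19,"dy":33,"dz":0,"fingers":1},{"rx":0,"ry":0,"rz":1.3,"dx":-18,"dy":33,"dz":0,"fingers":1},{"rx":0,"ry":0,"rz":0,"dx":0,"dy":0,"dz":0,"fingers":1},{"rx":0,"ry":0,"rz":0,"dx":0,"dy":0,"dz":0,"fingers":1},{"rx":0,"ry":0,"rz":0,"dx":0,"dy":0,"dz":0,"fingers":1}]'
```

```text
time: 23.55
tcp_pos: [0.5228, 0.0003, 0.3307]
ee_rot: [3.141, -0.001, -3.069]
ft_force: [0.1, 1.3, -1.8]
gripper_width: 0.0292
gripper_force: 30.0
time: 24.22
tcp_pos: [0.4302, 0.1641, 0.331]
ee_rot: [-3.141, -0.0, -2.907]
ft_force: [0.5, 0.6, -1.9]
gripper_width: 0.0291
gripper_force: 30.0
```

```bash
python3 -m jog '[{"rx":0,"ry":0,"rz":0,"dx":0.5,"dy":0,"dz":-36,"fingers":1},{"rx":0,"ry":0,"rz":0,"dx":0,"dy":0,"dz":-36,"fingers":1},{"rx":0,"ry":0,"rz":0,"dx":0,"dy":0,"dz":-22,"fingers":1},{"rx":0,"ry":0,"rz":0,"dx":0,"dy":0,"dz":-8,"fingers":1},{"rx":0,"ry":0,"rz":0,"dx":0,"dy":0,"dz":-4,"fingers":1},{"rx":0,"ry":0,"rz":0,"dx":0,"dy":0,"dz":-1,"fingers":1},{"rx":0,"ry":0,"rz":0,"dx":0,"dy":0,"dz":0,"fingers":1},{"rx":0,"ry":0,"rz":0,"dx":0,"dy":0,"dz":0,"fingers":1}]'; python3 -m jog '[{"rx":0,"ry":0,"rz":0,"dx":0,"dy":0,"dz":-1,"fingers":1},{"rx":0,"ry":0,"rz":0,"dx":0,"dy":0,"dz":0,"fingers":1},{"rx":0,"ry":0,"rz":0,"dx":0,"dy":0,"dz":0,"fingers":1}]'
```

```text
time: 24.88
tcp_pos: [0.4316, 0.164, 0.2254]
ee_rot: [3.141, 0.002, -2.908]
ft_force: [-0.7, 0.7, -2.6]
gripper_width: 0.0292
gripper_force: 30.0
time: 25.13
tcp_pos: [0.4309, 0.1641, 0.2237]
ee_rot: [3.141, 0.001, -2.908]
ft_force: [-0.8, 0.0, -1.5]
gripper_width: 0.0296
gripper_force: 30.0
```

Next: lower 0.8 mm, release, lift and move clear.

```bash
python3 -m jog '[{"rx":0,"ry":0,"rz":0,"dx":0,"dy":0,"dz":-0.8,"fingers":1},{"rx":0,"ry":0,"rz":0,"dx":0,"dy":0,"dz":0,"fingers":-0.7},{"rx":0,"ry":0,"rz":0,"dx":0,"dy":0,"dz":0,"fingers":-0.7},{"rx":0,"ry":0,"rz":0,"dx":0,"dy":0,"dz":0,"fingers":-0.7},{"rx":0,"ry":0,"rz":0,"dx":0,"dy":0,"dz":0,"fingers":-0.7},{"rx":0,"ry":0,"rz":0,"dx":0,"dy":0,"dz":0,"fingers":-0.7},{"rx":0,"ry":0,"rz":0,"dx":0,"dy":0,"dz":0,"fingers":-0.7},{"rx":0,"ry":0,"rz":0,"dx":0,"dy":0,"dz":38,"fingers":-0.7},{"rx":0,"ry":0,"rz":0,"dx":0,"dy":0,"dz":40,"fingers":-0.7},{"rx":0,"ry":0,"rz":0,"dx":0,"dy":0,"dz":40,"fingers":-0.7}]'
python3 -m jog '[{"rx":0,"ry":0,"rz":0,"dx":0,"dy":0,"dz":30,"fingers":-0.7},{"rx":0,"ry":0,"rz":0,"dx":0,"dy":-36,"dz":0,"fingers":-0.7},{"rx":0,"ry":0,"rz":0,"dx":0,"dy":-36,"dz":0,"fingers":-0.7},{"rx":0,"ry":0,"rz":0,"dx":0,"dy":-36,"dz":0,"fingers":-0.7},{"rx":0,"ry":0,"rz":0,"dx":0,"dy":-36,"dz":0,"fingers":-0.7},{"rx":0,"ry":0,"rz":0,"dx":0,"dy":-36,"dz":0,"fingers":-0.7},{"rx":0,"ry":0,"rz":0,"dx":0,"dy":-36,"dz":0,"fingers":-0.7},{"rx":0,"ry":0,"rz":0,"dx":0,"dy":0,"dz":0,"fingers":-0.7},{"rx":0,"ry":0,"rz":0,"dx":0,"dy":0,"dz":0,"fingers":-0.7},{"rx":0,"ry":0,"rz":0,"dx":0,"dy":0,"dz":0,"fingers":-0.7}]'
python3 - <<'E'
from h import *
a=np.radians(13.3); c=np.array([.5387,.190])
ims=[]
for n in ("scene","top"):
    p=eyes.snapshot(n)
    for l in ("bearing","pinion","sleeve","bush"):
        for f,w in marks(p,l+"_center")[:3]:
            d=w[:2]-c
            print(n,l,round(f,2),"rack frame mm",np.round([1e3*(d@[np.cos(a),np.sin(a)]),1e3*(d@[-np.sin(a),np.cos(a)]),w[2]*1e3]))
    i=p["img"]; ims.append(cv2.resize(i[190:370,380:500] if n=="scene" else i[130:310,140:260],None,fx=3,fy=3)) 
cv2.imwrite("pics/end.png",np.hstack(ims)[:,:,::-1])
E
```

```text
time: 25.97
tcp_pos: [0.4303, 0.1638, 0.3412]
ee_rot: [-3.141, -0.003, -2.908]
ft_force: [0.2, 0.8, -0.7]
gripper_width: 0.0782
gripper_force: 0.0
time: 26.8
tcp_pos: [0.4307, -0.0519, 0.3703]
ee_rot: [3.141, -0.0, -2.909]
ft_force: [0.6, -0.6, -0.2]
gripper_width: 0.0777
gripper_force: 0.0
scene bearing 0.77 rack frame mm [114.   5.  29.]
scene pinion 0.98 rack frame mm [ -28. -511.   22.]
scene pinion 0.92 rack frame mm [-199. -232.   23.]
scene pinion 0.9 rack frame mm [39. -3. 40.]
scene sleeve 0.92 rack frame mm [-34.  -2.  49.]
scene sleeve 0.36 rack frame mm [ -58. -390.   15.]
scene bush 0.88 rack frame mm [-111.    2.   42.]
scene bush 0.41 rack frame mm [ -59. -391.   20.]
scene bush 0.38 rack frame mm [  15. -420.   16.]
top bearing 0.67 rack frame mm [112.   3.  33.]
top bearing 0.43 rack frame mm [0. 2. 5.]
top pinion 0.92 rack frame mm [37.  5. 42.]
top pinion 0.92 rack frame mm [ -27. -518.   24.]
top sleeve 0.71 rack frame mm [-33.   1.  48.]
top bush 0.81 rack frame mm [-111.    1.   41.]
```

View pics/end.png

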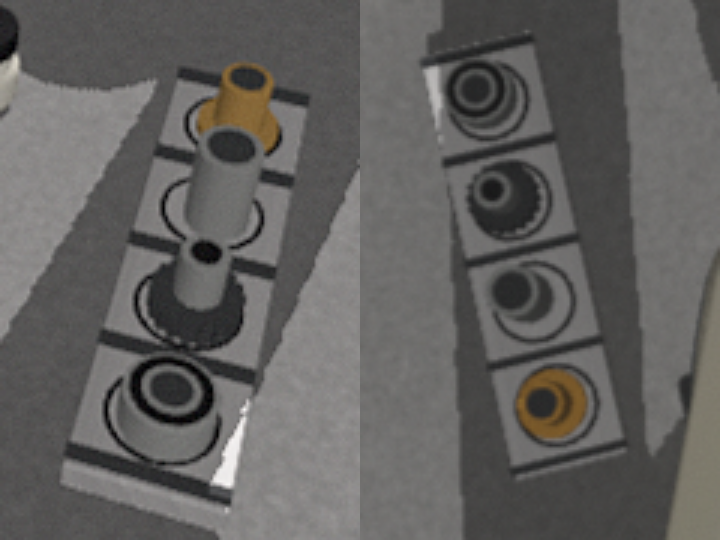

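The picture shows, in the left half, the bush (240,110), sleeve (228,185), pinion (198,290) and bearing (165,405), all upright. In the top view on the right, each base lies within its circle, offset by about 5 mm at most against the 12 mm allowed. The gripper is clear, so I hand in.

```bash
python3 -c "
from workcell import robot
print(robot.job_done())"
```

```text
the job is handed in; nothing more can be done
None
```

I moved all four parts to the aluminium rack in reverse order (bush nearest the robot, then sleeve, pinion and bearing farthest), and handed the job in after about 27 s; each stands upright within about 5 mm of its circle's centre in the last pictures, though the hand-in returned no verdict.

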